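# Shut and lock the flip-lid parts case

## Robot

A 6-joint arm with a two-finger parallel gripper is mounted at the origin on the work surface; the furniture and walls round the work are solid. World frame = base frame: x ahead of the robot, y to its left, z up, the work surface at z = 0. Lengths are in m, angles in rad, forces in N, time in s.
With the tool pointing down it reaches from about 0.325 to 0.85 m from the base axis. Payload 15.5 kg.
Tool frame: the origin (TCP) lies at the very end of the fingers, on their centre line; the grasp point (between the pads) lies 19 mm behind it; z points along the fingers, y is the line along which they close (so a half turn about z gives the same grasp; the last joint's range is limited). The gripper opens to 91 mm and grips with 3 to 60 N. Pads are 32 mm wide; open, the fingers measure 118 mm over their backs; the gripper's body (76 mm by 178 mm) begins 60 mm behind the grasp point.
Start: joints at [1.24, 0.494, 1.345, -0, 1.302, -0.096], TCP at [0.145, 0.608, 0.214] pointing down, gripper open.
Joint ranges: [-2.91, 2.91], [-0.82, 2.16], [0.22, 2.67], [-1.22, 4.37], [0.12, 2.79], [-3.08, 3.08]. Speed limits (rad/s): [1.89, 1.89, 2.57, 3.01, 3.01, 3.01].

## Interface

Orientations are given as a unit quaternion [x, y, z, w].
In Python, from plant import env gives the robot as it stands.
- The arm moves only by the tool play_rows, never from a script. Its arguments are lists of equal length, an entry for each row: "angular": the turn, a rotation vector about the tool's x, y, z in degrees, a list of three; "travel": the shift along the tool's x, y, z in m, a list of three; "gripper": the finger opening in m, from 0 to 0.0912. A call has 1 to 12 rows; each row shifts and turns the commanded pose from where the row before left it, along the tool's axes as they then stand; what a row does not reach is not made up. A row lasts 1/8 s, in which the tool goes at most 62.5 mm and 10.7 degrees, less where a joint would pass 70% of its speed; a pose out of reach is approached as far as the arm can. A call is refused whole if a number of a shift passes 0.0625 or a number of a turn 10.7, either way. A call with a gripper value outside its range is refused whole. The fingers move at their own pace and stop on an object; "force" is the grip in N (left out, the last holds). Time passes only in rows, so rows that do not move let the fingers close. It gives the time, the measured TCP pose, the force, the opening and the grip force at its end, in the units of the state.
- env.get_obs(): the state, without advancing time (a new reading comes with each control period).
- env.capture(name): name is "side" or "top"; returns a dict with "frame" (420x560x3 uint8, red, green, blue), "K" (3x3 intrinsics, pixels), "D" ([k1, k2, p1, p2, k3] as OpenCV has them; the pictures are not rectified), "T" (4x4, takes a point from camera to world coordinates). Camera axes: x right, y down, z forward; pixel columns grow to the right and rows downward; lengths in m; the calibration is good to about 2 mm. A picture is of the moment at which its call begins. There is no depth.
- env.hand_in(): hands the job in; it is judged then, once.
The state is a dict: "time": time; "joint_positions": joint angles; "dq": joint speeds; "joint_torque": joint torques, N m; "eef_pos": TCP position; "eef_rot": TCP orientation; "force": force on the tool from outside, world axes, zero at the start; "torque": the same for the moment, N m; "finger_gap": finger opening in m; "grasp_force": force on a finger pad.
Only numpy, scipy, OpenCV 4.12 (cv2) and the standard library are available. Lean on these libraries where they do the work, as an engineer would, in place of code of your own. Each camera call takes 0.05 s, during which the arm holds its last target. There are 200 camera calls.

## Task

Shut the parts case for carrying: run the shut fingertips lightly along the row of open lids, from the end of the case farthest from the thumb tab towards the tab, so that all four lids lie flat; then push the thumb tab back towards the lids with a fingertip until the lock slide is fully home over them. Nothing is to be picked up: leave the case standing where it is, do not press hard on it, and do not disturb the things around it.

Things in the scene. Friction and masses are not known exactly. Their poses are not given: they have to be found in the camera images.
- parts_case: Grey parts case, 80 (its x) x 233 (y) x 40 high, 1.5 kg with its contents, loose on the bench on rubber feet. Origin: centre of the underside; -x is its front, y runs along the row. From y = +116.5: end wall 8 wide (top z = 38), four lids at pitch 42, each hinged on its +y side (shut tops at z = 40, middle line at x = +6.5), then at -y a bare deck 68 long (top z = 37) with the thumb tab.
- row_start (a point): Point on the case's +y end face, at z = 40 on the middle line of the lids: a run along the row begins here; the first hinge is 8 further on. Catches of the lock slide overhang the front corners of the row at case x below -15, up to z = 48: run with the fingers behind that, about the middle line.
- row_end (a point): Point on the case at z = 40 on the middle line of the lids, at the free edge of the last lid when shut; 167 from row_start along the row. From here to the near face of the thumb tab (slide open) there are 26 of bare deck, 3 lower than the lids.
- case_end (a point): Point on the case's -y end face, on the middle line of the lids, at the height of the deck (z = 37). Room round the case: behind it a shelf, its front edge about 80 to 120 behind the lids' middle line, its top 250 above the bench; in front the label printer (171 high) and the label roll stand (165 high): travel well above these and come down from straight above.
- tab (a point): Middle of the face to push (the one towards the case's -y end) of the lock slide's thumb tab: black upright tab 30 (case x) x 10 (case y), its top 20.5 above the deck, this point 12.5 above the deck. Moves with the slide. With the slide open there are 30 of deck behind it.
- lock_slide (a joint): Lock slide, m: 0 = open (as found), 0.016 = fully home at its stop. Moves along case +y (tab towards lids) against about 2 N friction; stays where left. It carries four ramped catches from the gaps between the lids over the front corners of their free edges; a lid up to about 5 mm proud there is drawn down, one standing higher is not caught.
- lid_1 (a joint): Lid 1 of 4 from row_start, rad: 0 = shut flat, grows as it opens, stop at 1.65 (just past upright). White plate 62 (case x) x 33 (hinge to free edge) x 3. Hinge along case x at z = 38.5, 8 from row_start; the shut lid lies from there 33 towards the tab. Stays where left; under 1 N at its free edge moves it.
- lid_2 (a joint): Lid 2 of 4 from row_start, rad: 0 = shut flat, grows as it opens, stop at 1.65 (just past upright). White plate 62 (case x) x 33 (hinge to free edge) x 3. Hinge along case x at z = 38.5, 50 from row_start; the shut lid lies from there 33 towards the tab. Stays where left; under 1 N at its free edge moves it.
- lid_3 (a joint): Lid 3 of 4 from row_start, rad: 0 = shut flat, grows as it opens, stop at 1.65 (just past upright). White plate 62 (case x) x 33 (hinge to free edge) x 3. Hinge along case x at z = 38.5, 92 from row_start; the shut lid lies from there 33 towards the tab. Stays where left; under 1 N at its free edge moves it.
- lid_4 (a joint): Lid 4 of 4 from row_start, rad: 0 = shut flat, grows as it opens, stop at 1.65 (just past upright). White plate 62 (case x) x 33 (hinge to free edge) x 3. Hinge along case x at z = 38.5, 134 from row_start; the shut lid lies from there 33 towards the tab. Stays where left; under 1 N at its free edge moves it.
- connector_2: Grey cable connector standing upright, 27x28x53; bystander behind the case. Origin at the centre of its underside. Leave alone.
- connector_3: Black cable connector standing upright, 27x28x53; bystander behind the case. Origin at the centre of its underside. Leave alone.
- date_stamp: Hand date stamp standing upright, 30x52x80; bystander behind the case. Origin at the centre of its underside. Leave alone.
- tape_clear: Roll of clear tape lying flat, 96 across, 48 high; bystander past the row-start end of the case. Origin at the centre of its underside. Leave alone.
- white_box: Small white carton, 62x62x58; bystander behind the case. Origin at the centre of its underside. Leave alone.
- marker_black: Felt marker lying flat, 134 long, 19 high; bystander on the left of the bench. Origin at the centre of its underside. Leave alone.

How it is judged:
On the way, in this order (a step that is already met when the one before it is completed fails the run):
1. the first lid of the row is shut while the third and fourth still stand open (value of joint lid_1 below 0.15 rad and value of joint each of lid_3, lid_4 above 0.4 rad), for 0.1 s.
2. all four lids are shut (free edges within about 5 mm of flat) while the lock slide is still open (value of joint each of lid_1, lid_2, lid_3, lid_4 below 0.15 rad and value of joint lock_slide below 0.006 m), for 0.2 s.
At the end, for the whole second after the job is handed in: All four lids are shut (under 0.1 rad, 3 mm at the free edge), the lock slide is home (over 14 of 16 mm), and the case stands at rest on the bench within 20 mm of where it was (value of joint each of lid_1, lid_2, lid_3, lid_4 below 0.1 rad and value of joint lock_slide above 0.014 m and height (world z) of parts_case below 0.004 m and linear speed of parts_case below 0.01 m/s and distance of each of parts_case, case_end from where it was at the start of the episode below 0.02 m); the robot touches nothing.
It fails at once if the case was shoved more than 25 mm along the bench (distance of any of parts_case, case_end from where it was at the start of the episode above 0.025 m).
It fails at once if the case was lifted or tipped (height (world z) of parts_case above 0.012 m or angle between parts_case's own z axis and vertical above 0.12 rad).
It fails at once if the fingers pressed on the case with more than 35 N (contact force between the fingers and parts_case above 35 N).
It fails at once if a bystander was moved more than 15 mm or lifted (distance of any of connector_2, connector_3, date_stamp, tape_clear, white_box, marker_black from where it was at the start of the episode above 0.015 m).
It also fails if it takes over 51 s, if anything falls off the work surface, if the arm or the gripper's body presses on something with over 40 N, if the wrist force passes 120 N, or if a joint passes its speed limit or range.

## Working session

There is one attempt and no reset: what is moved stays moved. The work goes in short steps, Python scripts to look and compute and a tool call to move; the robot and the scene stay as the last step left them, time stands still between calls to the robot, and variables do not carry over. Pictures are saved under pics/ and viewed, at most 10 in all, crops included, and the job is handed in when it is done.

Besides the shell and the picture viewer there is one more tool, called after "Call:" in YAML: its name, and indented under it one key for each argument. play_rows: Moves the arm, as the interface text tells. Its arguments: {"type":"object","properties":{"angular":{"type":"array","items":{"type":"array","items":{"type":"number"}}},"travel":{"type":"array","items":{"type":"array","items":{"type":"number"}}},"gripper":{"type":"array","items":{"type":"number"}},"force":{"type":"number"}},"required":["angular","travel","gripper"]}

```bash
mkdir -p pics
python3 - <<'E'
from plant import env
import cv2,numpy as np,pickle
o=env.get_obs();print({k:np.round(v,3).tolist() for k,v in o.items()})
for n in("top","side"):
    c=env.capture(n);pickle.dump(c,open(n+".pkl","wb"));cv2.imwrite(f"pics/{n}0.png",c["frame"][:,:,::-1]);print(n,c["K"].tolist(),c["D"],np.round(c["T"],3).tolist())
E
```

```text
{'time': 0.0, 'joint_positions': [1.241, 0.494, 1.346, 0.0, 1.302, -0.095], 'dq': [0.001, 0.0, 0.002, -0.002, -0.0, 0.0], 'joint_torque': [0.001, -87.884, -38.186, 0.071, 0.053, -0.0], 'eef_pos': [0.145, 0.607, 0.213], 'eef_rot': [0.117, 0.993, -0.001, -0.0], 'force': [-0.806, -0.289, -0.237], 'torque': [-0.031, -0.04, 0.056], 'grasp_force': 0.0, 'finger_gap': 0.091}
top [[523.5476672276691, 0.0, 283.6969119770277], [0.0, 523.5476672276691, 207.89578246708447], [0.0, 0.0, 1.0]] [-0.05103179  0.          0.          0.          0.        ] [[0.011, -0.998, 0.063, 0.436], [-1.0, -0.012, -0.001, 0.029], [0.001, -0.063, -0.998, 1.416], [0.0, 0.0, 0.0, 1.0]]
side [[391.3075042382901, 0.0, 277.7716526043569], [0.0, 391.3075042382901, 211.5243755895325], [0.0, 0.0, 1.0]] [-0.02064473  0.          0.          0.          0.        ] [[1.0, -0.003, 0.029, 0.511], [-0.028, -0.352, 0.936, -0.788], [0.008, -0.936, -0.352, 0.354], [0.0, 0.0, 0.0, 1.0]]
```

View pics/top0.png

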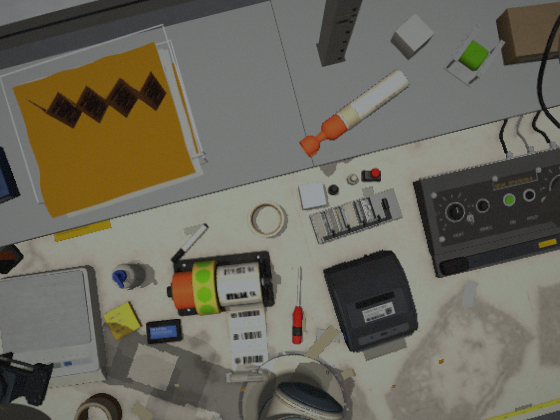

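View pics/side0.png

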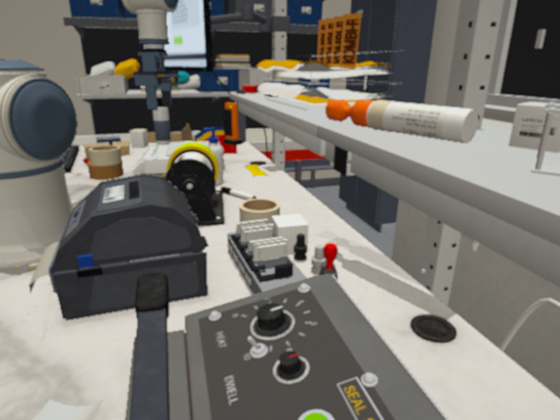

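Run:
```python
import pickle,cv2,numpy as np
t=pickle.load(open("top.pkl","rb"))["frame"][165:255,290:420];s=pickle.load(open("side.pkl","rb"))["frame"][195:295,210:350]
a=cv2.resize(t,None,fx=6,fy=6,interpolation=cv2.INTER_CUBIC);b=cv2.resize(s,None,fx=5.5,fy=5.5,interpolation=cv2.INTER_CUBIC)
cv2.imwrite("pics/t1.png",a[:,:,::-1]);cv2.imwrite("pics/s1.png",b[:,:,::-1])
```

```text
(no output)
```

View pics/t1.png

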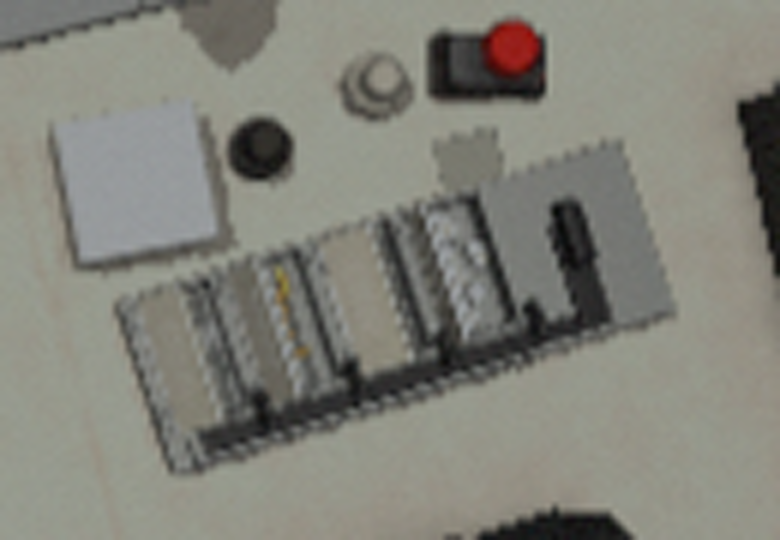

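View pics/s1.png

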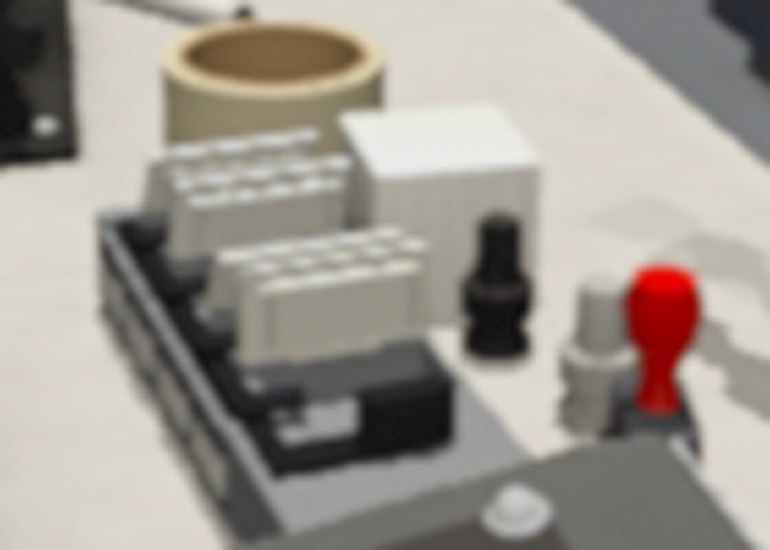

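```bash
cat > h.py <<'E'
import pickle,cv2,numpy as np
from scipy.spatial.transform import Rotation as R
def ray(c,p,z):
    u=cv2.undistortPoints(np.array([[p]],float),c["K"],c["D"])[0,0]
    d=c["T"][:3,:3]@[*u,1];o=c["T"][:3,3];return o+d*(z-o[2])/d[2]
def proj(c,P):
    Ti=np.linalg.inv(c["T"]);r=cv2.Rodrigues(Ti[:3,:3])[0]
    return cv2.projectPoints(np.atleast_2d(np.array(P,float)),r,Ti[:3,3],c["K"],c["D"])[0][:,0]
E
python3 - <<'E'
from h import *
t=pickle.load(open("top.pkl","rb"))
s=pickle.load(open("side.pkl","rb"))
q=lambda x,y:(x/6+290-.5+.08,y/6+165-.5+.08)
w=lambda x,y,z:ray(t,q(x,y),z)[:2]
BL,FL,BR,FR=w(118,300,.038),w(173,472,.038),w(620,142,.037),w(675,315,.037)
print(BL,FL,BR,FR)
print("len",np.linalg.norm(BL-BR),np.linalg.norm(FL-FR),"wid",np.linalg.norm(BL-FL),np.linalg.norm(BR-FR))
c=(BL+FL+BR+FR)/4
y=(BL-BR)+(FL-FR);y/=np.linalg.norm(y);x=np.array([y[1],-y[0]])
print("c",c,"y",y,"yaw y from world y",np.degrees(np.arctan2(-y[0],y[1])),"x",x)
f=lambda X,Y:c+x*X+y*Y
for n,X,Y in(("start",6.5,116.5),("end",6.5,-50.5),("tabpush",6.5,-86.5),("case_end",6.5,-116.5)):print(n,f(X/1e3,Y/1e3))
np.save("case.npy",[c,x,y])
# side overlay check
corn=[[*f(X/1e3,Y/1e3),z] for X in(-40,40) for Y,z in((116.5,.038),(-116.5,.037))]
print("side px",proj(s,corn).round(1).tolist(), "in crop",((proj(s,corn)-[210,195])*5.5).round().tolist())
for tx,ty in((555,205),(585,265),(590,205)):print("tab top",(lambda d:(d@x*1e3,d@y*1e3))(w(tx,ty,.0575)-c))
E
```

```text
[ 0.50515957 -0.03958226] [ 0.4300417  -0.06431836] [ 0.57763606 -0.26104239] [ 0.50138148 -0.28525154]
len 0.23301809205582907 0.2321655368828848 wid 0.07908583875758313 0.08000526800719952
c [ 0.5035547  -0.16254864] y [-0.3091608   0.95100978] yaw y from world y 18.008663891777104 x [0.95100978 0.3091608 ]
start [ 0.47371903 -0.04974646]
end [ 0.52534889 -0.20856509]
tabpush [ 0.53647868 -0.24280144]
case_end [ 0.5457535  -0.27133173]
side px [[225.9, 232.1], [260.3, 292.3], [263.9, 227.2], [309.7, 283.2]] in crop [[88.0, 204.0], [277.0, 535.0], [296.0, 177.0], [548.0, 485.0]]
tab top (np.float64(21.627590601038055), np.float64(-76.16579597674234))
tab top (np.float64(-7.113872661096979), np.float64(-80.55852837136808))
tab top (np.float64(17.07856370954735), np.float64(-90.74800663679127))
```

Run:
```python
from h import *
t=pickle.load(open("top.pkl","rb"));s=pickle.load(open("side.pkl","rb"));c,x,y=np.load("case.npy")
def cc(p,z): 
    P=ray(t,p,z);d=P[:2]-c;return (np.array([d@x,d@y])*1e3).round().tolist()
for z in(.05,.1,.15):
    P=ray(t,(413,182),z);Q=ray(t,(437,277),z);print("ctrl",z,cc((413,182),z),cc((437,277),z),proj(s,[P,Q]).round().tolist())
for z in(.08,.171):print("printer",z,[cc(p,z) for p in((324,266),(388,250),(403,254))])
print("roll",[cc(p,.165) for p in((272,252),(272,305))],"shelf",[cc(p,.25) for p in((240,190),(300,172),(420,142))])
print("tape",cc((287,219),.048),cc((268,219),.048))
```

```text
ctrl 0.05 [39.0, -169.0] [-216.0, -152.0] [[325.0, 294.0], [135.0, 322.0]]
ctrl 0.1 [38.0, -156.0] [-208.0, -139.0] [[321.0, 258.0], [136.0, 282.0]]
ctrl 0.15 [36.0, -142.0] [-200.0, -126.0] [[318.0, 222.0], [138.0, 240.0]]
printer 0.08 [[-98.0, 123.0], [-108.0, -46.0], [-129.0, -79.0]]
printer 0.171 [[-91.0, 128.0], [-101.0, -29.0], [-121.0, -60.0]]
roll [[-23.0, 236.0], [-143.0, 273.0]] shelf [[131.0, 261.0], [130.0, 121.0], [114.0, -159.0]]
tape [46.0, 176.0] [60.0, 223.0]
```

Call:
play_rows:
  angular:
    - [0, 0, -10.5]
    - [0, 0, -10.5]
    - [0, 0, -10.4]
    - [0, 0, 0]
  travel:
    - [0, 0, -0.015]
    - [0, 0, -0.015]
    - [0, 0, -0.015]
    - [0, 0, 0]
  gripper: [0, 0, 0, 0]
  force: 10

```text
time: 0.6
eef_pos: [0.1455, 0.6082, 0.2596]
eef_rot: [-0.156, 0.988, 0.001, 0.0]
force: [0.3, 1.2, 0.3]
finger_gap: 0.0541
grasp_force: 0.0
```

Call:
play_rows:
  angular:
    - [0, 0, 0]
    - [0, 0, 0]
    - [0, 0, 0]
    - [0, 0, 0]
    - [0, 0, 0]
    - [0, 0, 0]
    - [0, 0, 0]
    - [0, 0, 0]
    - [0, 0, 0]
    - [0, 0, 0]
    - [0, 0, 0]
    - [0, 0, 0]
  travel:
    - [-0.009, -0.059, 0]
    - [-0.009, -0.059, 0]
    - [-0.009, -0.059, 0]
    - [-0.009, -0.059, 0]
    - [-0.009, -0.059, 0]
    - [-0.009, -0.059, 0]
    - [-0.009, -0.059, 0]
    - [-0.009, -0.059, 0]
    - [-0.009, -0.059, 0]
    - [-0.009, -0.059, 0]
    - [-0.009, -0.059, 0]
    - [0, 0, 0]
  gripper: [0, 0, 0, 0, 0, 0, 0, 0, 0, 0, 0, 0]

```text
time: 2.1
eef_pos: [0.4407, 0.0176, 0.2581]
eef_rot: [-0.151, 0.989, -0.0, -0.0]
force: [0.2, 1.3, 0.5]
finger_gap: 0.0007
grasp_force: 0.0
```

```bash
cat > st.py <<'E'
from h import *
from plant import env
def st():
    o=env.get_obs();c,x,y=np.load("case.npy");p=np.array(o["eef_pos"]);d=p[:2]-c
    m=R.from_quat(o["eef_rot"]).as_matrix()
    print("t",o["time"],"case XYZ mm",(np.r_[d@x,d@y,p[2]]*1e3).round(1),"tooly.casey",np.degrees(np.arctan2(m[1,1],m[0,1])-np.arctan2(y[1],y[0])).round(2),"tilt",m[:,2].round(4),"F",np.round(o["force"],1),"gap",o["finger_gap"],"q",np.round(o["joint_positions"],2))
st()
E
python3 st.py
```

```text
t 2.1 case XYZ mm [ -4.  190.8 258.1] tooly.casey -0.63 tilt [-5.e-04 -5.e-04 -1.e+00] F [0.2 1.3 0.5] gap 0.0006683588405081203 q [-0.1   0.18  1.71 -0.    1.25 -1.97]
```

Call:
play_rows:
  angular:
    - [0, 0, 0]
    - [0, 0, 0]
    - [0, 0, 0]
  travel:
    - [-0.012, -0.03, 0]
    - [0, -0.027, 0]
    - [0, 0, 0]
  gripper: [0, 0, 0]

```text
time: 2.48
eef_pos: [0.4684, -0.03, 0.2582]
eef_rot: [-0.154, 0.988, 0.0, -0.001]
force: [-0.1, 0.1, -0.4]
finger_gap: 0.0006
grasp_force: 0.0
```

```bash
python3 st.py
```

```text
t 2.475 case XYZ mm [  7.6 136.9 258.2] tooly.casey -0.34 tilt [-1.1e-03  2.0e-04 -1.0e+00] F [-0.1  0.1 -0.4] gap 0.0005583209414189322 q [-0.19  0.23  1.65 -0.    1.27 -2.07]
```

Call:
play_rows:
  angular:
    - [0, 0, 0]
    - [0, 0, 0]
    - [0, 0, 0]
    - [0, 0, 0]
    - [0, 0, 0]
    - [0, 0, 0]
    - [0, 0, 0]
    - [0, 0, 0]
  travel:
    - [0, 0, 0.03]
    - [0, 0, 0.03]
    - [0, 0, 0.03]
    - [0, 0, 0.03]
    - [0, 0, 0.03]
    - [0, 0, 0.03]
    - [0, 0, 0.018]
    - [0, 0, 0]
  gripper: [0, 0, 0, 0, 0, 0, 0, 0]

```text
time: 3.48
eef_pos: [0.4671, -0.0284, 0.0599]
eef_rot: [-0.155, 0.988, 0.001, -0.001]
force: [-0.7, 0.5, -0.4]
finger_gap: 0.0004
grasp_force: 0.0
```

Run:
```python
from st import *
for n in("side",):
    c=env.capture(n);f=cv2.resize(c["frame"][130:290,190:350],None,fx=3.7,fy=3.7,interpolation=cv2.INTER_CUBIC);cv2.imwrite(f"pics/{n}2.png",f[:,:,::-1])
st()
```

```text
t 3.475 case XYZ mm [  6.8 138.9  59.9] tooly.casey -0.14 tilt [-3.1e-03  7.0e-04 -1.0e+00] F [-0.7  0.5 -0.4] gap 0.00041149785618631394 q [-0.19  0.51  1.89  0.    0.74 -2.07]
t 3.525 case XYZ mm [  7.4 138.4  60.8] tooly.casey -0.12 tilt [-1.5e-03  4.0e-04 -1.0e+00] F [-0.6  0.6 -0.5] gap 0.0003791490618317021 q [-0.19  0.51  1.89  0.    0.74 -2.07]
```

View pics/side2.png

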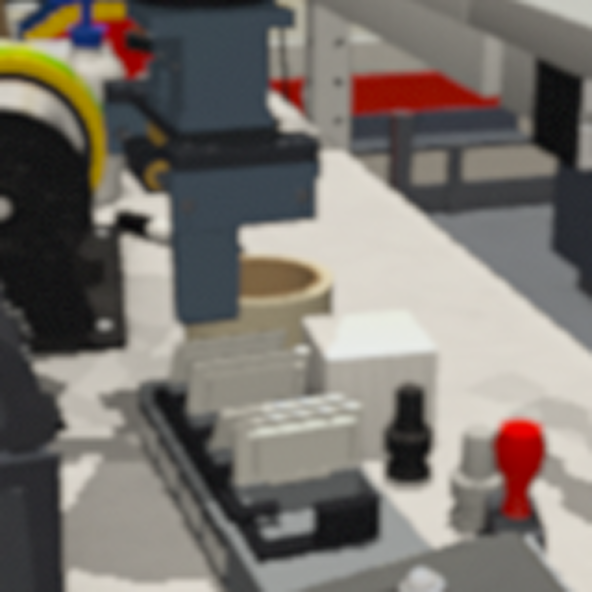

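Call:
play_rows:
  angular:
    - [0, 0, 0]
    - [0, 0, 0]
    - [0, 0, 0]
    - [0, 0, 0]
    - [0, 0, 0]
    - [0, 0, 0]
    - [0, 0, 0]
    - [0, 0, 0]
    - [0, 0, 0]
    - [0, 0, 0]
    - [0, 0, 0]
    - [0, 0, 0]
  travel:
    - [0, 0, 0.009]
    - [0, 0, 0.009]
    - [0, 0, 0]
    - [0, -0.006, 0]
    - [0, -0.006, 0]
    - [0, -0.006, 0]
    - [0, -0.006, 0]
    - [0, -0.006, 0]
    - [0, -0.006, 0]
    - [0, -0.006, 0]
    - [0, 0, 0]
    - [0, 0, 0]
  gripper: [0, 0, 0, 0, 0, 0, 0, 0, 0, 0, 0, 0]

```text
time: 5.03
eef_pos: [0.4814, -0.0695, 0.0429]
eef_rot: [-0.156, 0.988, 0.0, -0.0]
force: [-0.5, -0.4, 0.1]
finger_gap: 0.0004
grasp_force: 0.0
```

```bash
python3 st.py
```

```text
t 5.025 case XYZ mm [ 7.7 95.4 42.9] tooly.casey -0.07 tilt [-2.e-04  1.e-04 -1.e+00] F [-0.5 -0.4  0.1] gap 0.0003768989165524735 q [-0.27  0.56  1.86  0.    0.72 -2.15]
```

Call:
play_rows:
  angular:
    - [0, 0, 0]
    - [0, 0, 0]
    - [0, 0, 0]
    - [0, 0, 0]
    - [0, 0, 0]
    - [0, 0, 0]
    - [0, 0, 0]
    - [0, 0, 0]
    - [0, 0, 0]
    - [0, 0, 0]
    - [0, 0, 0]
    - [0, 0, 0]
  travel:
    - [0, -0.006, 0.001]
    - [0, -0.006, 0]
    - [0, -0.006, 0]
    - [0, -0.006, 0]
    - [0, -0.006, 0]
    - [0, -0.006, 0]
    - [0, -0.006, 0]
    - [0, -0.006, 0]
    - [0, -0.006, 0]
    - [0, -0.006, 0]
    - [0, -0.006, 0]
    - [0, 0, 0]
  gripper: [0, 0, 0, 0, 0, 0, 0, 0, 0, 0, 0, 0]

```text
time: 6.52
eef_pos: [0.502, -0.1328, 0.0419]
eef_rot: [-0.156, 0.988, -0.0, 0.0]
force: [0.6, 0.3, -1.0]
finger_gap: 0.0005
grasp_force: 0.0
```

```bash
python3 st.py
```

```text
t 6.525 case XYZ mm [ 7.7 28.8 41.9] tooly.casey -0.09 tilt [ 2.e-04 -1.e-04 -1.e+00] F [ 0.6  0.3 -1. ] gap 0.0005334650254223035 q [-0.37  0.59  1.78 -0.    0.77 -2.26]
```

Same light contact; finish to Y≈-39.

Call:
play_rows:
  angular:
    - [0, 0, 0]
    - [0, 0, 0]
    - [0, 0, 0]
    - [0, 0, 0]
    - [0, 0, 0]
    - [0, 0, 0]
    - [0, 0, 0]
    - [0, 0, 0]
    - [0, 0, 0]
    - [0, 0, 0]
    - [0, 0, 0]
    - [0, 0, 0]
  travel:
    - [0, -0.006, 0]
    - [0, -0.006, 0]
    - [0, -0.006, 0]
    - [0, -0.006, 0]
    - [0, -0.006, 0]
    - [0, -0.006, 0]
    - [0, -0.006, 0]
    - [0, -0.006, 0]
    - [0, -0.006, 0]
    - [0, -0.006, 0]
    - [0, -0.006, 0]
    - [0, 0, 0]
  gripper: [0, 0, 0, 0, 0, 0, 0, 0, 0, 0, 0, 0]

```text
time: 8.02
eef_pos: [0.5224, -0.1956, 0.0419]
eef_rot: [-0.156, 0.988, -0.0, 0.0]
force: [-0.8, 0.2, -0.3]
finger_gap: 0.0005
grasp_force: 0.0
```

Call:
play_rows:
  angular:
    - [0, 0, 0]
    - [0, 0, 0]
    - [0, 0, 0]
    - [0, 0, 0]
  travel:
    - [0, 0, 0]
    - [0, 0, -0.02]
    - [0, 0, -0.03]
    - [0, 0, 0]
  gripper: [0, 0, 0, 0]

```text
time: 8.52
eef_pos: [0.5232, -0.1954, 0.0938]
eef_rot: [-0.156, 0.988, -0.001, 0.001]
force: [0.7, 0.9, -0.2]
finger_gap: 0.0005
grasp_force: 0.0
```

Run:
```python
from st import *
c=env.capture("side");pickle.dump(c,open("side3.pkl","wb"));f=cv2.resize(c["frame"][190:290,200:340],None,fx=5.5,fy=5.5,interpolation=cv2.INTER_CUBIC);cv2.imwrite("pics/side3.png",f[:,:,::-1])
st()
```

```text
t 8.525 case XYZ mm [  8.5 -37.3  93.8] tooly.casey -0.05 tilt [ 0.003  -0.0015 -1.    ] F [ 0.7  0.9 -0.2] gap 0.0004779793925672704 q [-0.46  0.55  1.65  0.    0.95 -2.35]
t 8.575 case XYZ mm [  8.  -36.9  92.6] tooly.casey -0.05 tilt [ 1.4e-03 -7.0e-04 -1.0e+00] F [ 0.9  0.1 -0.6] gap 0.0005985526855113923 q [-0.46  0.55  1.65  0.    0.94 -2.35]
```

View pics/side3.png

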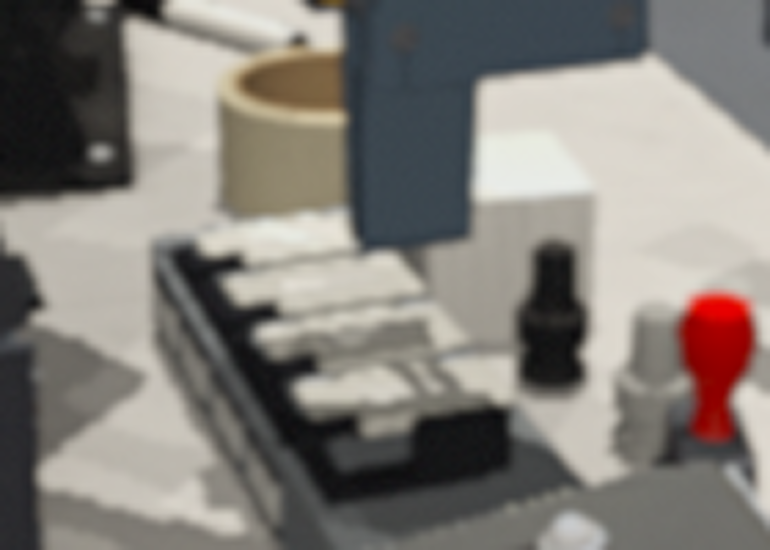

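Call:
play_rows:
  angular:
    - [0, 0, 0]
    - [0, 0, 0]
    - [0, 0, 0]
    - [0, 0, 0]
    - [0, 0, 0]
    - [0, 0, 0]
  travel:
    - [0, -0.025, 0]
    - [0, -0.025, 0]
    - [0, -0.021, 0]
    - [0, 0, 0]
    - [0, 0, 0.015]
    - [0, 0, 0]
  gripper: [0, 0, 0, 0, 0, 0]

```text
time: 9.32
eef_pos: [0.5429, -0.2614, 0.0752]
eef_rot: [-0.156, 0.988, 0.001, -0.001]
force: [-0.1, 0.4, 0.0]
finger_gap: 0.0002
grasp_force: 0.0
```

Run:
```python
from st import *
for n,(a,b,e,d) in(("side",(190,290,200,340)),("top",(165,255,290,420))):
    c=env.capture(n);f=cv2.resize(c["frame"][a:b,e:d],None,fx=5.5,fy=5.5,interpolation=cv2.INTER_CUBIC);cv2.imwrite(f"pics/{n}4.png",f[:,:,::-1])
st()
```

```text
t 9.325 case XYZ mm [   6.8 -106.2   75.2] tooly.casey -0.04 tilt [-0.0027  0.0017 -1.    ] F [-0.1  0.4  0. ] gap 0.0001646938812866143 q [-0.55  0.62  1.54  0.    0.98 -2.43]
t 9.425 case XYZ mm [   7.4 -106.9   76.5] tooly.casey -0.03 tilt [-1.e-03  7.e-04 -1.e+00] F [ 0.3 -0.4  0.9] gap 0.0005483816002138036 q [-0.55  0.62  1.54  0.    0.98 -2.43]
```

View pics/side4.png

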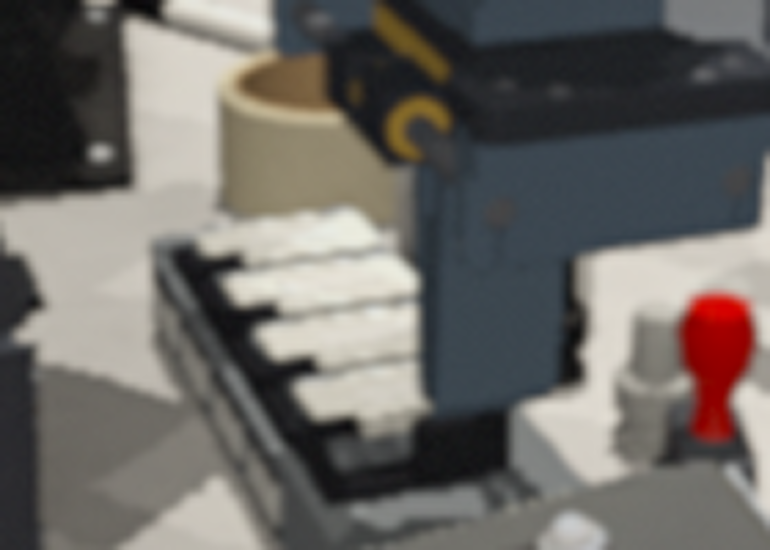

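Call:
play_rows:
  angular:
    - [0, 0, 0]
    - [0, 0, 0]
    - [0, 0, 0]
    - [0, 0, 0]
    - [0, 0, 0]
    - [0, 0, 0]
    - [0, 0, 0]
    - [0, 0, 0]
    - [0, 0, 0]
    - [0, 0, 0]
    - [0, 0, 0]
  travel:
    - [0, 0, 0.01]
    - [0, 0, 0.01]
    - [0, 0, 0.01]
    - [0, 0, 0]
    - [0, 0.003, 0]
    - [0, 0.003, 0]
    - [0, 0.003, 0]
    - [0, 0.003, 0]
    - [0, 0.003, 0]
    - [0, 0.002, 0]
    - [0, 0, 0]
  gripper: [0, 0, 0, 0, 0, 0, 0, 0, 0, 0, 0]

```text
time: 10.8
eef_pos: [0.5388, -0.2464, 0.047]
eef_rot: [-0.156, 0.988, -0.0, 0.0]
force: [-0.5, -0.6, 1.1]
finger_gap: 0.0002
grasp_force: 0.4
```

```bash
python3 st.py
```

```text
t 10.8 case XYZ mm [  7.6 -90.7  47. ] tooly.casey -0.05 tilt [ 1.e-04 -0.e+00 -1.e+00] F [-0.5 -0.6  1.1] gap 0.00016555841249237836 q [-0.53  0.65  1.59  0.    0.9  -2.41]
```

Call:
play_rows:
  angular:
    - [0, 0, 0]
    - [0, 0, 0]
    - [0, 0, 0]
    - [0, 0, 0]
    - [0, 0, 0]
  travel:
    - [0, 0.002, 0]
    - [0, 0.002, 0]
    - [0, 0.002, 0]
    - [0, 0.001, 0]
    - [0, 0, 0]
  gripper: [0, 0, 0, 0, 0]

```text
time: 11.42
eef_pos: [0.5366, -0.2397, 0.0469]
eef_rot: [-0.156, 0.988, 0.0, -0.0]
force: [-0.4, -1.1, 0.4]
finger_gap: 0.0006
grasp_force: 0.4
```

```bash
python3 st.py
```

```text
t 11.425 case XYZ mm [  7.6 -83.5  46.9] tooly.casey -0.06 tilt [-2.e-04  2.e-04 -1.e+00] F [-0.4 -1.1  0.4] gap 0.0006154460022984598 q [-0.52  0.65  1.6   0.    0.89 -2.41]
```

Call:
play_rows:
  angular:
    - [0, 0, 0]
    - [0, 0, 0]
    - [0, 0, 0]
  travel:
    - [0, 0.001, 0]
    - [0, 0.0005, 0]
    - [0, 0, 0]
  gripper: [0, 0, 0]

```text
time: 11.8
eef_pos: [0.5362, -0.2384, 0.0469]
eef_rot: [-0.156, 0.988, 0.0, -0.0]
force: [0.8, -1.9, 0.1]
finger_gap: 0.0005
grasp_force: 0.8
```

Call:
play_rows:
  angular:
    - [0, 0, 0]
    - [0, 0, 0]
    - [0, 0, 0]
  travel:
    - [0, 0.001, 0]
    - [0, 0.0005, 0]
    - [0, 0, 0]
  gripper: [0, 0, 0]

```text
time: 12.18
eef_pos: [0.5357, -0.2369, 0.0469]
eef_rot: [-0.156, 0.988, 0.0, -0.0]
force: [-0.5, -1.3, 0.8]
finger_gap: 0.0004
grasp_force: 0.8
```

Call:
play_rows:
  angular:
    - [0, 0, 0]
    - [0, 0, 0]
    - [0, 0, 0]
  travel:
    - [0, 0.001, 0]
    - [0, 0.0005, 0]
    - [0, 0, 0]
  gripper: [0, 0, 0]

```text
time: 12.55
eef_pos: [0.5354, -0.2357, 0.047]
eef_rot: [-0.156, 0.988, -0.0, 0.0]
force: [0.6, -4.8, 1.1]
finger_gap: 0.0004
grasp_force: 2.0
```

Run:
```python
from st import *
im=[]
for n,(a,b,e,d) in(("side",(220,290,210,340)),("top",(180,250,290,420))):
    c=env.capture(n);im.append(cv2.resize(c["frame"][a:b,e:d],None,fx=4.2,fy=4.2,interpolation=cv2.INTER_CUBIC))
cv2.imwrite("pics/b5.png",np.vstack(im)[:,:,::-1]);st()
```

```text
t 12.55 case XYZ mm [  7.6 -79.4  47. ] tooly.casey -0.06 tilt [ 3.e-04 -3.e-04 -1.e+00] F [ 0.6 -4.8  1.1] gap 0.0004122218268356782 q [-0.52  0.64  1.61 -0.    0.89 -2.4 ]
t 12.65 case XYZ mm [  7.6 -79.4  47. ] tooly.casey -0.06 tilt [ 2.e-04 -3.e-04 -1.e+00] F [ 0.1 -4.6  0.2] gap 0.000449091906462749 q [-0.52  0.64  1.61 -0.    0.89 -2.4 ]
```

View pics/b5.png

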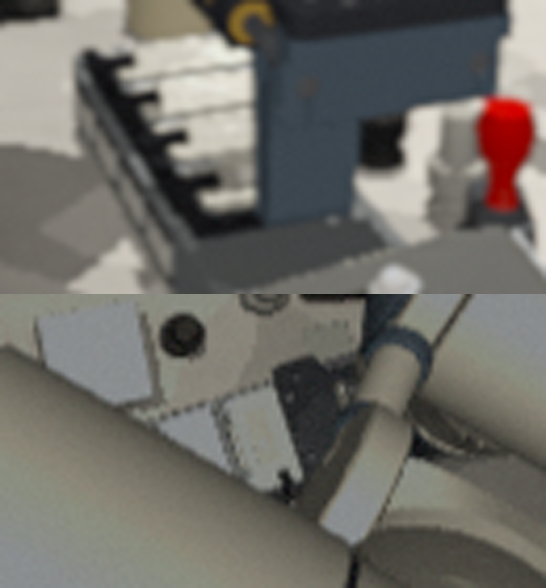

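Call:
play_rows:
  angular:
    - [0, 0, 0]
    - [0, 0, 0]
    - [0, 0, 0]
  travel:
    - [0, 0.0005, 0]
    - [0, 0.0005, 0]
    - [0, 0, 0]
  gripper: [0, 0, 0]

```text
time: 13.02
eef_pos: [0.5354, -0.2355, 0.0472]
eef_rot: [-0.156, 0.988, -0.001, 0.0]
force: [0.3, -9.4, 1.1]
finger_gap: 0.0004
grasp_force: 4.5
```

Call:
play_rows:
  angular:
    - [0, 0, 0]
    - [0, 0, 0]
    - [0, 0, 0]
    - [0, 0, 0]
    - [0, 0, 0]
    - [0, 0, 0]
    - [0, 0, 0]
    - [0, 0, 0]
    - [0, 0, 0]
    - [0, 0, 0]
    - [0, 0, 0]
  travel:
    - [0, -0.003, 0]
    - [0, -0.005, 0]
    - [0, -0.004, 0]
    - [0, 0, 0]
    - [0, 0, -0.03]
    - [0, 0, -0.04]
    - [0, 0, -0.05]
    - [0, 0, -0.05]
    - [0, 0, -0.05]
    - [0, 0, 0]
    - [0, 0, 0]
  gripper: [0, 0, 0, 0, 0, 0, 0, 0, 0, 0, 0]

```text
time: 14.4
eef_pos: [0.5382, -0.2457, 0.2663]
eef_rot: [-0.156, 0.988, 0.0, -0.0]
force: [-0.2, -0.2, -0.5]
finger_gap: 0.0
grasp_force: 0.0
```

Run:
```python
from st import *
c=env.capture("side");cv2.imwrite("pics/s6.png",cv2.resize(c["frame"][190:290,200:340],None,fx=5.5,fy=5.5,interpolation=cv2.INTER_CUBIC)[:,:,::-1]);st()
```

```text
t 14.4 case XYZ mm [  7.3 -89.8 266.3] tooly.casey -0.06 tilt [-7.e-04  5.e-04 -1.e+00] F [-0.2 -0.2 -0.5] gap 1.926606781900913e-05 q [-0.53  0.4   1.36  0.    1.39 -2.41]
t 14.45 case XYZ mm [  7.1 -89.6 265.7] tooly.casey -0.06 tilt [-0.0017  0.0011 -1.    ] F [ 0.2 -0.2 -0.1] gap 0.000759941857802694 q [-0.53  0.4   1.36  0.    1.39 -2.41]
```

View pics/s6.png

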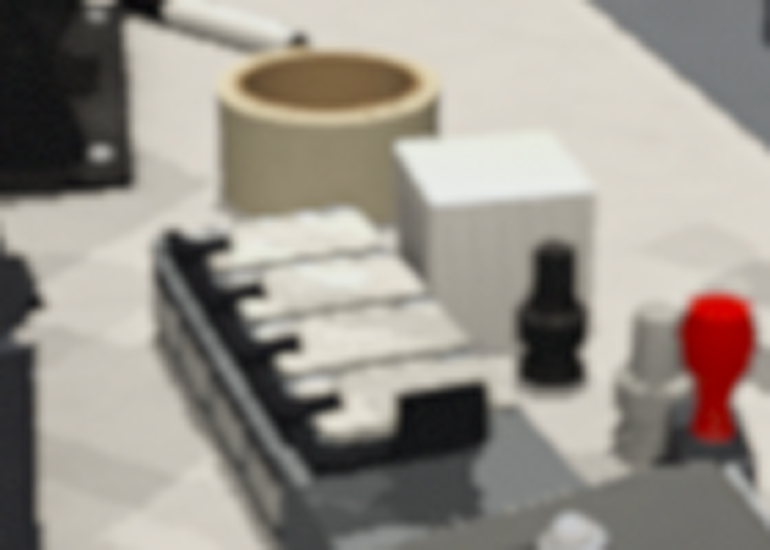

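The lids lie flat with the catches over their front corners (about (235,245) to (320,400)). The tab has moved up against lid 4, and the case is where it was.

```bash
python3 -c "
from plant import env
print(env.hand_in())"
```

```text
the job is handed in; nothing more can be done
None
```

The job is handed in at about 14.5 s: all four lids are shut, the lock slide is pushed to its stop, and the last side view shows the case and the things behind it undisturbed; no verdict came back.

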